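# Count to the third gap and push the jar home

## Robot

A 6-joint arm with a two-finger parallel gripper is mounted at the origin on the work surface. World frame = base frame: x ahead of the robot, y to its left, z up, the work surface at z = 0. Lengths are in mm, angles in rad, forces in N, time in s.
With the tool pointing down it reaches from about 350 to 975 mm from the base axis. Payload 7.1 kg.
Tool frame: the origin (TCP) lies at the centre of the arm's flange, where the gripper is bolted on; the fingertips stand 182 mm ahead of it and the grasp point (between the pads) lies 163 mm ahead of it; x points along the fingers, y is the direction in which the jaws open and shut, and the axes are right-handed (so a half turn about x gives the same grasp; the last joint's range is limited). The gripper opens to 88 mm and grips with 3 to 60 N. Pads are 20 mm wide; open, the fingers measure 115 mm over their backs; the gripper's body (75 mm by 178 mm) begins 61 mm behind the grasp point.
Start: joints at [1.16, 0.423, 1.63, -0, 1.089, -0.019], TCP at [238.626, 577.637, 404.675] pointing down, gripper open.
Joint ranges: [-3, 3], [-0.9, 2.11], [0.09, 2.58], [-1.31, 4.45], [0.11, 2.69], [-2.54, 2.54]. Speed limits (rad/s): [2.39, 2.39, 3.01, 3.14, 3.14, 3.14].

## Interface

Orientations are given as a rotation vector (axis times angle).
In Python, from workcell import readout, viewer, workorder, models gives the robot as it stands. The module is installed in compiled form; this text tells all that it offers.
- The arm moves only by the tool apply_moves, never from a script. Its argument "commands" is a list that holds one entry, the list of rows, each a list of 4 numbers: the shift along the world's x, y, z in m, then the turn about the world's z in rad. A call has 1 to 8 rows; each row is the pose to reach, as a shift and turn from the pose commanded when the call began; what a row does not reach only later rows make up. A row lasts 1/8 s, in which the tool goes at most 62.5 mm and 10.7 degrees, less where a joint would pass 70% of its speed; a pose out of reach is approached as far as the arm can. A call with a gripper value outside its range is refused whole. "gripper" is the finger opening in m, from 0 to 0.0878, set as the call begins (left out, the last holds). The fingers move at their own pace and stop on an object; the grip force is fixed at half the most. Time passes only in rows, so rows that repeat a pose let the fingers close. It gives the time, the measured TCP pose, the force and the opening at its end, in the units of the state.
- readout.get_obs(): the state, without advancing time (a new reading comes with each control period).
- viewer.get_image(name): name is "scene" or "top"; returns a dict with "color" (400x640x3 uint8, red, green, blue), "vertical_fov" (degrees; the focal length in pixels is half the picture's height over the tangent of half this angle, whatever the lens; pixels are square), "cx", "cy" (the principal point, pixels), "rvec" (rotation vector, rad) and "tvec" (3), from world to camera coordinates, as OpenCV has them. Camera axes: x right, y down, z forward; pixel columns grow to the right and rows downward; lengths in mm; the calibration is good to about 2 mm. A picture is of the moment at which its call begins. There is no depth.
- workorder.close_job(): hands the job in, once; it reports no verdict.
Trained networks look in the newest picture that a camera, given by its name, has taken for a name from the list of things; names that differ only in an ending like _2 or _b are one class to them, and where a whole thing is asked for, a point or a joint stands for the part that bears it (a point fixed in the world has none). Each returns a list of dicts, best first, with "conf" (0 to 1); they miss things now and then, are a little off and sometimes report something else, mostly with a low value. They report only what shows in the picture. A call takes as long as a camera call. They do not tell look-alikes from the thing itself.
- models.search_frame(camera, label): "position" ([x, y, z] in mm, in world coordinates, good to about 4 mm: the middle of the surface that is visible of it).
- models.place_of(camera, label): "position" ([x, y, z] in mm, in world coordinates, good to about 4 mm: a listed point, or the origin of a listed thing).
The state is a dict: "t": time; "qpos": joint angles; "qvel": joint speeds; "joint_torque": joint torques, N m; "ee_pos": TCP position; "orientation": TCP orientation; "ft_force": force on the tool from outside, world axes, zero at the start; "moment": the same for the moment, N m; "width": finger opening in mm.
Only numpy, scipy, OpenCV 4.12 (cv2) and the standard library are available. Lean on these libraries where they do the work, as an engineer would, in place of code of your own. Each camera call takes 0.05 s, during which the arm holds its last target.

## Task

Counting from the end of the wooden rack where the misting bottle stands, run one fingertip along the top of its back rail, touching it behind the first, then the second, then the third gap (gaps with something in them count too). Only then push the small glass jar across the marble into that third gap until it is home against the rail, upright, and leave it there. Never lift or tip the jar, and leave everything else where it stands.

Things in the scene. Friction and masses are not known exactly. Their poses are not given: they have to be found in the camera images.
- rack: Fixed wooden divider rack, 90 mm deep (x), 290 wide (y), 60 high. Origin: centre of its underside. x points into the gaps, away from the robot; y left along the rail. Five dividers 10 mm thick, 45 high, noses at x = -40, at y = 140, 70, 0, -70, -140 make four gaps 60 wide, 60 deep, open in front and on top, floor bare marble. Back rail: x = 20 to 44, top 60 up, closes them behind.
- mister: Chrome misting bottle, 64 mm across, 157 mm tall, black spray head, standing 0.26 to 0.3 m from the rack's middle, beyond its left or right end: that end is the one to count from. Origin: centre of its underside.
- jar: Small empty glass jar with a steel twist cap, 48 mm across, 75 mm tall, 0.13 kg or so, standing loose on the marble in front of the rack. Origin: centre of its underside. Slides when pushed near its foot.
- rail_a: The part of the rail's top that counts as behind the gap that is first from the rack's left (+y) end: 36 mm long, 24 mm thick, flush with the rest of the rail. Origin: middle of its top face, 60 mm above the marble; axes as the rack's. The gap lies in front of it.
- gap_a (a point): Floor of the gap that is first from the rack's left (+y) end: where the jar's foot is centred when it is fully home, against the rail. Axes as the rack's.
- rail_b: The part of the rail's top that counts as behind the gap that is second from the rack's left (+y) end: 36 mm long, 24 mm thick, flush with the rest of the rail. Origin: middle of its top face, 60 mm above the marble; axes as the rack's. The gap lies in front of it.
- gap_b (a point): Floor of the gap that is second from the rack's left (+y) end: where the jar's foot is centred when it is fully home, against the rail. Axes as the rack's.
- rail_c: The part of the rail's top that counts as behind the gap that is third from the rack's left (+y) end: 36 mm long, 24 mm thick, flush with the rest of the rail. Origin: middle of its top face, 60 mm above the marble; axes as the rack's. The gap lies in front of it.
- gap_c (a point): Floor of the gap that is third from the rack's left (+y) end: where the jar's foot is centred when it is fully home, against the rail. Axes as the rack's.
- rail_d: The part of the rail's top that counts as behind the gap that is fourth from the rack's left (+y) end: 36 mm long, 24 mm thick, flush with the rest of the rail. Origin: middle of its top face, 60 mm above the marble; axes as the rack's. The gap lies in front of it.
- gap_d (a point): Floor of the gap that is fourth from the rack's left (+y) end: where the jar's foot is centred when it is fully home, against the rail. Axes as the rack's.
- saucer: White ceramic saucer, 124 mm across, 10 mm high, beyond the rack's other end. Origin: centre of its underside. Bystander.
- pot: Terracotta pot, 104 mm across the rim, 95 mm tall, on the saucer. Origin: centre of its underside. Bystander.
- thumb_pot: Terracotta thumb pot, 50 mm across, 46 mm tall, in one of the rack's two end gaps. Origin: centre of its underside. Bystander.
- tin: Small round metal tin, 46 mm across, 42 mm tall, in the other end gap. Origin: centre of its underside. Bystander.
- scoop: Wooden scoop lying to the right, 200 mm long, 26 mm high. Origin: on the marble under the middle of its length. Bystander.
- seed_tray: White plastic seed tray, 160 by 260 by 45 mm, to the left. Origin: centre of its underside. Bystander.
Not all that is in view belongs to the job. What is shaped like the jar but blue is not meant.

How it is judged (in metres and radians):
On the way, in this order (a step that is already met when the one before it is completed fails the run):
1. a fingertip touches the rail behind the first gap from the misting bottle's end (((y of mister in the frame of rack above 0 m and contact force between the fingers and rail_a above 0.3 N) or (not (y of mister in the frame of rack above 0 m) and contact force between the fingers and rail_d above 0.3 N))).
2. a fingertip touches the rail behind the second gap from the misting bottle's end (((y of mister in the frame of rack above 0 m and contact force between the fingers and rail_b above 0.3 N) or (not (y of mister in the frame of rack above 0 m) and contact force between the fingers and rail_c above 0.3 N))).
3. a fingertip touches the rail behind the third gap from the misting bottle's end (((y of mister in the frame of rack above 0 m and contact force between the fingers and rail_c above 0.3 N) or (not (y of mister in the frame of rack above 0 m) and contact force between the fingers and rail_b above 0.3 N))).
4. the jar stands home in that third gap (((y of mister in the frame of rack above 0 m and horizontal distance between jar and gap_c below 0.013 m) or (not (y of mister in the frame of rack above 0 m) and horizontal distance between jar and gap_b below 0.013 m))), for 0.2 s.
At the end, for the whole second after the job is handed in: The jar stands upright (within 0.1 rad), at rest on the marble in the third gap from the misting bottle's end, its centre within 13 mm of the fully home point; every bystander is within 25 mm of its start (((y of mister in the frame of rack above 0 m and horizontal distance between jar and gap_c below 0.013 m) or (not (y of mister in the frame of rack above 0 m) and horizontal distance between jar and gap_b below 0.013 m)) and angle between jar's own z axis and vertical below 0.1 rad and height (world z) of jar below 0.006 m and linear speed of jar below 0.02 m/s and distance of each of mister, saucer, pot, thumb_pot, tin, scoop, seed_tray from where it was at the start of the episode below 0.025 m); the robot touches nothing.
It fails at once if the jar is lifted off the marble (height (world z) of jar above 0.012 m).
It fails at once if the jar is tipped (angle between jar's own z axis and vertical above 0.35 rad).
It fails at once if something else on the sill is shifted by more than 25 mm (distance of any of mister, saucer, pot, thumb_pot, tin, scoop, seed_tray from where it was at the start of the episode above 0.025 m).
It fails at once if something else on the sill is tipped (angle between any of mister, saucer, pot, thumb_pot, tin, scoop, seed_tray's own z axis and vertical above 0.3 rad).
It also fails if it takes over 67 s, if anything falls off the work surface, if the arm or the gripper's body presses on something with over 40 N, if the wrist force passes 120 N, or if a joint passes its speed limit or range.

## Working session

There is one attempt and no reset: what is moved stays moved. The work goes in short steps, Python scripts to look and compute and a tool call to move; the robot and the scene stay as the last step left them, time stands still between calls to the robot, and variables do not carry over. Pictures are saved under pics/ and viewed, and the job is handed in when it is done.

Besides the shell and the picture viewer there is one more tool, called after "Call:" as a command line: name --argument value ..., lists and objects as JSON in quotes. apply_moves: Moves the arm, as the interface text tells. Its arguments: {"type":"object","properties":{"commands":{"type":"array","items":{"type":"array","items":{"type":"array","items":{"type":"number"}}}},"gripper":{"type":"number"}},"required":["commands"]}

```bash
mkdir -p pics
python3 - <<'E'
from workcell import readout, viewer, models
import cv2
o=readout.get_obs()
print({k:(v if not hasattr(v,'tolist') else v.tolist()) for k,v in o.items()})
for n in ("scene","top"):
    im=viewer.get_image(n)
    cv2.imwrite(f"pics/{n}0.png",im["color"][:,:,::-1])
    print(n,im["vertical_fov"],im["cx"],im["cy"],im["rvec"],im["tvec"])
    for l in ["rack","mister","jar","rail_a","rail_b","rail_c","rail_d","gap_a","gap_b","gap_c","gap_d","thumb_pot","tin","pot","seed_tray","scoop"]:
        r=models.place_of(n,l)
        print(l,[( [round(float(q)) for q in d["position"]],round(float(d["conf"]),2)) for d in r[:4]])
E
```

```text
{'t': 0.0, 'qpos': [1.1599537585809263, 0.4238589915216935, 1.6306850898866412, 2.889486730742388e-06, 1.08861800591227, -0.019007609806507265], 'qvel': [-0.0001990737036890709, -0.000479722634173499, -0.0005628617162654655, -4.957247826367449e-05, -0.0009487381629832621, -0.00018628333827033842], 'joint_torque': [-0.0027001268608728424, -54.46298003196716, -27.366941571235657, 0.0642880448140204, 0.02272040757816285, -0.0001703538191577536], 'ee_pos': [238.54725935198147, 577.3841454909463, 403.89208119185355], 'orientation': [0.306195052847169, 1.5491888136856, -0.30861551433227435], 'ft_force': [-0.3335570968456831, 0.024600940382153554, 0.16171493146229993], 'moment': [0.008813030795545695, 0.026575791276254965, -0.02555058029936174], 'width': 87.86109505432759}
scene 52.91719146467648 315.2803835102983 201.67347827056977 [ 2.38962225  1.1160442  -0.29261982] [-352.67541314 -266.42123417 1333.76184393]
rack [([613, -16, -4], 0.97)]
mister [([572, -286, 0], 0.81)]
jar [([425, 56, 2], 0.9), ([463, -45, 3], 0.64)]
rail_a [([652, 14, 59], 0.67), ([631, -61, 59], 0.67), ([619, -130, 6
[... 1625 characters left out ...]
64], 0.58), ([653, 8, 65], 0.52), ([618, -129, 64], 0.51)]
gap_a [([586, -119, 0], 0.88), ([610, 14, 1], 0.84), ([631, 85, 4], 0.64), ([602, -50, 2], 0.55)]
gap_b [([586, -119, 0], 0.88), ([610, 14, 1], 0.84), ([631, 85, 4], 0.64), ([602, -50, 2], 0.55)]
gap_c [([586, -119, 0], 0.88), ([610, 14, 1], 0.84), ([631, 85, 4], 0.64), ([602, -50, 2], 0.55)]
gap_d [([586, -119, 0], 0.88), ([610, 14, 1], 0.84), ([631, 85, 4], 0.64), ([602, -50, 2], 0.55)]
thumb_pot [([630, 84, 3], 0.76), ([660, 280, 9], 0.34)]
tin [([578, -116, 1], 0.66)]
pot [([660, 278, 9], 0.86), ([341, 462, 0], 0.43), ([579, -288, 0], 0.42)]
seed_tray [([342, 460, 3], 0.72)]
scoop [([316, -437, -4], 0.72), ([578, -117, 5], 0.22)]
```

View pics/scene0.png

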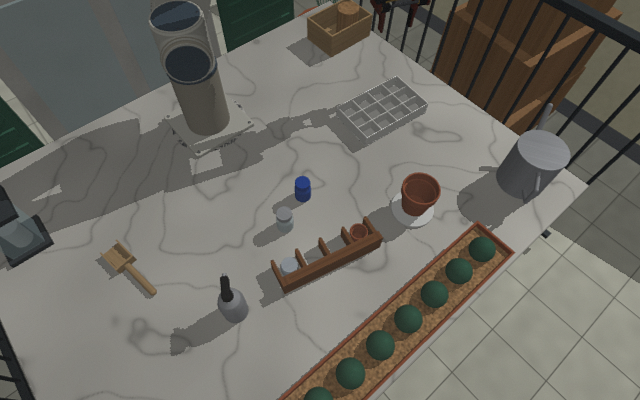

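View pics/top0.png

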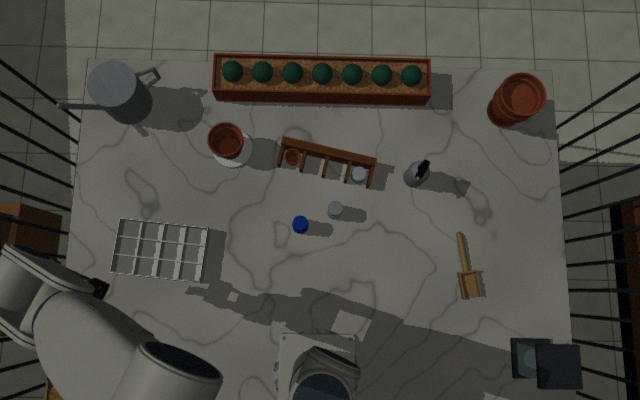

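The clear jar with the steel cap is at top-view pixel (335,210), about (466,-48) mm. The blue decoy is at (300,225). The mister is at (418,173), which is the rack's right (-y) end, so the order is rail_d, rail_c, rail_b and the target is gap_b. Next I'll refine the rack pose with a joint fit and check it with an overlay.

```bash
cat > h.py <<'E'
import numpy as np, cv2
from scipy.optimize import least_squares
from scipy.spatial.transform import Rotation as R
def proj(im,P):
    f=200/np.tan(np.radians(im["vertical_fov"])/2)
    K=np.array([[f,0,im["cx"]],[0,f,im["cy"]],[0,0,1]])
    return cv2.projectPoints(np.array(P,float),np.array(im["rvec"],float),np.array(im["tvec"],float),K,None)[0][:,0]
def ray(im,uv,z):
    f=200/np.tan(np.radians(im["vertical_fov"])/2)
    M=cv2.Rodrigues(np.array(im["rvec"],float))[0];t=np.array(im["tvec"],float)
    d=M.T@np.array([(uv[0]-im["cx"])/f,(uv[1]-im["cy"])/f,1]);c=-M.T@t
    return c+d*(z-c[2])/d[2]
def w(p,q):
    c,s=np.cos(p[2]),np.sin(p[2]);q=np.atleast_2d(np.array(q,float))
    return np.c_[p[0]+c*q[:,0]-s*q[:,1],p[1]+s*q[:,0]+c*q[:,1],q[:,2]]
E
python3 - <<'E'
from h import *
from workcell import readout, viewer, models
obs=[];ims={};jars=[]
for n in ("scene","top"):
    for k in range(2):
        ims[n]=viewer.get_image(n)
        for l,x,z in (("rail_a",32,60),("gap_a",-4,0)):
            for d in models.place_of(n,l):
                for y in (105,35,-35,-105):
                    e=w((613,-17,-.215),[(x,y,z)])[0]
                    if np.linalg.norm(e-d["position"])<20: obs.append(((x,y,z),d["position"]))
        for d in models.place_of(n,"rack"):
            if d["conf"]>.9: obs.append(((0,0,0),d["position"]))
        jars.append([np.round(d["position"]).tolist() for d in models.place_of(n,"jar")])
A=np.array([a for a,b in obs]);B=np.array([b for a,b in obs])
r=least_squares(lambda p:(w(p,A)-B)[:,:2].ravel(),(613,-17,-.215),loss="soft_l1",f_scale=4)
p=r.x;print(len(A),p,np.std((w(p,A)-B)[:,:2],axis=0));print(jars)
np.save("rack.npy",p)
for n,im in ims.items():
    S=4
    I=cv2.resize(np.ascontiguousarray(im["color"][:,:,::-1]),None,fx=S,fy=S,interpolation=cv2.INTER_CUBIC)
    def poly(q,c):
        u=((proj(im,w(p,q))+.5)*S-.5).round().astype(int); cv2.polylines(I,[u.reshape(-1,1,2)],True,c,1)
    poly([(20,145,60),(44,145,60),(44,-145,60),(20,-145,60)],(0,255,0))
    for y in (140,70,0,-70,-140): poly([(-40,y-5,45),(-40,y+5,45),(20,y+5,45),(20,y-5,45)],(255,255,0)); 
    u=((proj(im,[(466,-48,75)])[0]+.5)*S).astype(int); th=np.linspace(0,6.28,40)
    for z in (0,75):
        v=((proj(im,[(466+24*np.cos(a),-48+24*np.sin(a),z) for a in th])+.5)*S).astype(int); cv2.polylines(I,[v.reshape(-1,1,2)],True,(0,0,255),1)
    c=((proj(im,w(p,[(-30,0,30)]))[0])*S).astype(int)
    x0=max(c[0]-350,0);y0=max(c[1]-250,0)
    cv2.imwrite(f"pics/ov_{n}.png",I[y0:y0+500,x0:x0+700]); print(n,x0,y0)
o=readout.get_obs();print(o["t"],R.from_rotvec(o["orientation"]).as_matrix().round(3).tolist())
E
```

```text
31 [ 6.11580970e+02 -1.79265441e+01 -2.21255155e-01] [2.49760276 2.24869148]
[[[465.0, -43.0, 5.0]], [[423.0, 54.0, 2.0], [465.0, -46.0, 6.0]], [[468.0, -45.0, -1.0], [417.0, 52.0, -1.0]], [[469.0, -48.0, -2.0], [418.0, 56.0, -2.0], [585.0, -122.0, 1.0]]]
scene 931 720
top 945 437
2.7 [[0.0, 0.382, 0.924], [-0.0, 0.924, -0.382], [-1.0, -0.0, 0.0]]
```

View pics/ov_scene.png

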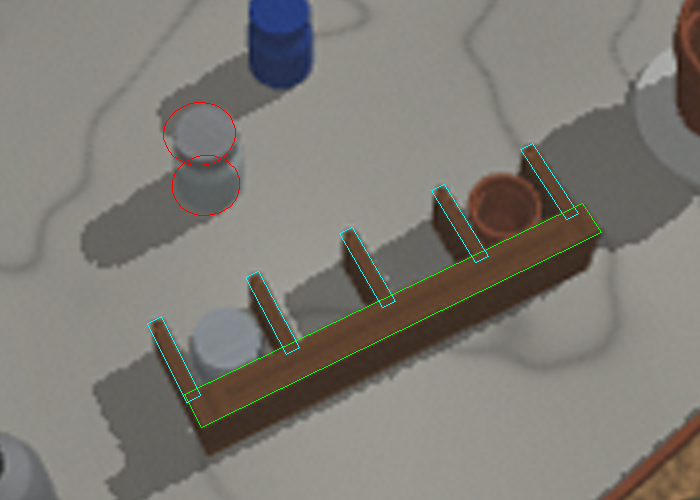

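View pics/ov_top.png

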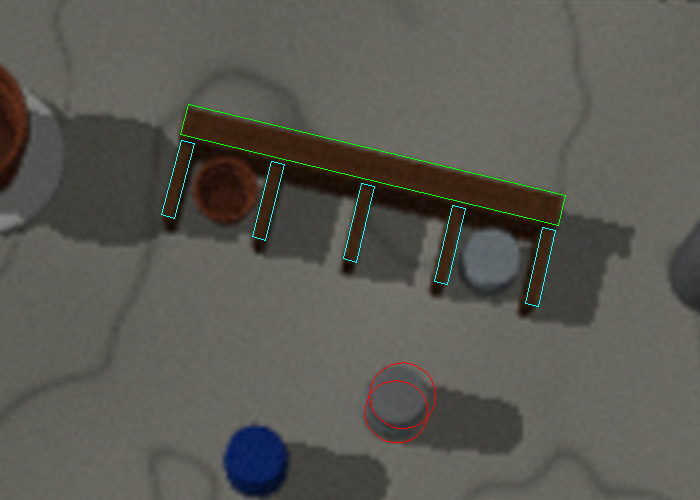

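Over both pictures the rack fit lines up to within about 1 px. The jar's cap (scene crop (206,130), top crop (398,395)) puts the jar at about (467,-45). Now I'll move above rail_d with the jaws across the rail and a small opening, so only one finger can land on it.

Call:
apply_moves --commands '[[[0.365, -0.701, 0, -1.4], [0.365, -0.701, 0, -1.4], [0.365, -0.701, 0, -1.4], [0.365, -0.701, 0, -1.4], [0.365, -0.701, 0, -1.4], [0.365, -0.701, 0, -1.4], [0.365, -0.701, 0, -1.4], [0.365, -0.701, 0, -1.4]]]' --gripper 0.02

```text
t: 3.7
ee_pos: [470.2, 132.2, 405.1]
orientation: [1.374, 1.094, -1.372]
ft_force: [0.3, -0.2, -0.4]
width: 20.3
```

```bash
cat > st.py <<'E'
from h import *
from workcell import readout
o=readout.get_obs();M=R.from_rotvec(o["orientation"]).as_matrix();p=np.load("rack.npy")
e=np.array(o["ee_pos"]);c,s=np.cos(p[2]),np.sin(p[2]);d=e[:2]-p[:2]
print("t",o["t"],"pos",e.round(1),"jawyaw",round(float(np.arctan2(M[1,1],M[0,1])),3),"rackxy",np.round([c*d[0]+s*d[1],-s*d[0]+c*d[1]],1),"F",np.round(o["ft_force"],2),"w",o["width"])
E
python3 st.py
python3 - <<'E'
from h import *
from workcell import viewer
im=viewer.get_image("top"); print([ray(im,(320,103),z).round() for z in (0,100,140)])
E
```

```text
t 3.7 pos [470.2 132.2 405.1] jawyaw -0.225 rackxy [-170.8  115.5] F [ 0.35 -0.2  -0.44] w 20.333541478372368
[array([814.,   3.,   0.]), array([774.,   5., 100.]), array([758.,   6., 140.])]
```

Call:
apply_moves --commands '[[[0.133, -0.256, 0, 0], [0.133, -0.256, 0, 0], [0.133, -0.256, 0, 0], [0.133, -0.256, 0, 0], [0.133, -0.256, 0, 0], [0.133, -0.256, -0.06, 0], [0.133, -0.256, -0.12, 0], [0.133, -0.256, -0.15, 0]]]'

```text
t: 4.75
ee_pos: [601.4, -121.8, 251.4]
orientation: [1.369, 1.1, -1.373]
ft_force: [-0.6, 1.0, 0.6]
width: 19.9
```

```bash
python3 st.py
```

```text
t 4.75 pos [ 601.4 -121.8  251.4] jawyaw -0.221 rackxy [  12.9 -103.6] F [-0.56  0.95  0.64] w 19.949214490736217
```

Call:
apply_moves --commands '[[[0, 0, 0, 0], [0, 0, -0.004, 0], [0, 0, -0.008, 0], [0, 0, -0.01, 0], [0, 0, -0.01, 0]]]'

```text
t: 5.38
ee_pos: [602.7, -121.8, 245.2]
orientation: [1.37, 1.096, -1.37]
ft_force: [-0.1, 0.1, -0.8]
width: 19.9
```

```bash
python3 st.py
```

```text
t 5.375 pos [ 602.7 -121.8  245.2] jawyaw -0.221 rackxy [  14.1 -103.3] F [-0.13  0.1  -0.77] w 19.891260143942066
```

Call:
apply_moves --commands '[[[0, 0, -0.001, 0], [0, 0, -0.002, 0], [0, 0, -0.003, 0], [0, 0, -0.004, 0], [0, 0, -0.004, 0]]]'

```text
t: 6.0
ee_pos: [602.6, -121.9, 242.2]
orientation: [1.37, 1.096, -1.37]
ft_force: [-4.8, 0.9, 14.5]
width: 20.0
```

```bash
python3 st.py
```

```text
t 6.0 pos [ 602.6 -121.9  242.2] jawyaw -0.221 rackxy [  14.1 -103.4] F [-4.81  0.89 14.52] w 19.959805026866732
```

About 14.5 N of contact on rail_d. I'll ease off slightly and slide along the rail.

Call:
apply_moves --commands '[[[0.002, 0.0085, 0.0005, 0], [0.004, 0.017, 0.0005, 0], [0.006, 0.0255, 0.0005, 0], [0.008, 0.034, 0.0005, 0], [0.01, 0.0425, 0.0005, 0], [0.012, 0.051, 0.0005, 0], [0.0135, 0.06, 0.0005, 0], [0.015, 0.067, 0.0005, 0]]]'

```text
t: 7.0
ee_pos: [618.3, -55.4, 242.3]
orientation: [1.37, 1.094, -1.368]
ft_force: [-0.9, -5.8, 5.9]
width: 20.1
```

```bash
python3 st.py
```

```text
t 7.0 pos [618.3 -55.4 242.3] jawyaw -0.221 rackxy [ 14.8 -35.1] F [-0.89 -5.77  5.93] w 20.108898757768195
```

Call:
apply_moves --commands '[[[0.002, 0.0085, -0.0003, 0], [0.004, 0.017, -0.0003, 0], [0.006, 0.0255, -0.0003, 0], [0.008, 0.034, -0.0003, 0], [0.01, 0.0425, -0.0003, 0], [0.012, 0.051, -0.0003, 0], [0.0135, 0.06, -0.0003, 0], [0.015, 0.068, -0.0003, 0]]]'

```text
t: 8.0
ee_pos: [633.4, 12.4, 242.3]
orientation: [1.37, 1.093, -1.368]
ft_force: [-0.8, -6.9, 8.7]
width: 20.2
```

```bash
python3 st.py
```

```text
t 8.0 pos [633.4  12.4 242.3] jawyaw -0.221 rackxy [14.7 34.4] F [-0.79 -6.85  8.65] w 20.152178068678847
```

All three rail sections were touched in order, with measured upward force of 14.5, 5.9 and 8.7 N. Next I'll lift off and go behind the jar, with the jaws as a fork across a diagonal push.

Call:
apply_moves --commands '[[[0, 0, 0.06, 0], [0, 0, 0.08, 0], [-0.05, -0.023, 0.08, -0.15], [-0.1, -0.046, 0.08, -0.3], [-0.15, -0.07, 0.08, -0.45], [-0.197, -0.093, 0.08, -0.494], [-0.197, -0.093, 0.08, -0.494], [-0.197, -0.093, 0.08, -0.494]]]'

```text
t: 9.0
ee_pos: [436.2, -80.0, 321.1]
orientation: [1.715, 0.78, -1.712]
ft_force: [0.5, 0.5, -0.5]
width: 20.3
```

```bash
python3 st.py
```

```text
t 9.0 pos [436.2 -80.  321.1] jawyaw -0.715 rackxy [-157.5  -99. ] F [ 0.48  0.47 -0.51] w 20.33566935786674
```

Call:
apply_moves --commands '[[[0, 0, -0.06, 0], [0, 0, -0.1, 0], [0, 0, -0.12, 0], [0, 0, -0.129, 0], [0, 0, -0.129, 0]]]'

```text
t: 9.62
ee_pos: [436.2, -79.6, 191.5]
orientation: [1.713, 0.782, -1.713]
ft_force: [0.3, -0.2, 0.2]
width: 20.2
```

```bash
python3 st.py
python3 - <<'E'
from h import *
from workcell import viewer
for n in("scene","top"):
    im=viewer.get_image(n);u=proj(im,[(500,-20,30)])[0].astype(int)
    I=im["color"][max(u[1]-75,0):u[1]+75,u[0]-100:u[0]+100,::-1]
    cv2.imwrite(f"pics/a_{n}.png",cv2.resize(I,None,fx=3,fy=3,interpolation=2))
E
```

```text
t 9.625 pos [436.2 -79.6 191.5] jawyaw -0.714 rackxy [-157.5  -98.6] F [ 0.31 -0.18  0.16] w 20.24594708543052
```

View pics/a_scene.png

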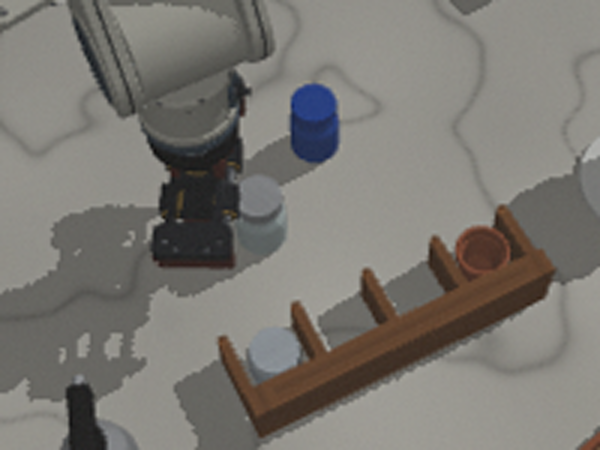

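View pics/a_top.png

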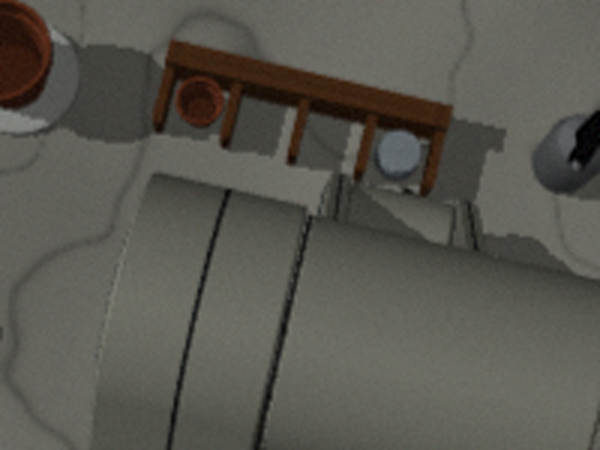

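The scene picture shows the jar upright at (262,215), right beside the gripper. Now the diagonal push, in small steps.

Call:
apply_moves --commands '[[[0.004, 0.0045, 0, 0], [0.008, 0.009, 0, 0], [0.012, 0.0135, 0, 0], [0.016, 0.018, 0, 0], [0.02, 0.0225, 0, 0], [0.023, 0.0265, 0, 0], [0.026, 0.03, 0, 0], [0.026, 0.03, 0, 0]]]'

```text
t: 10.72
ee_pos: [461.8, -49.6, 191.8]
orientation: [1.713, 0.782, -1.713]
ft_force: [0.3, 1.0, -0.4]
width: 20.2
```

```bash
cat > look.py <<'E'
import sys
from h import *
from workcell import viewer,models
p=np.load("rack.npy");c,s=np.cos(p[2]),np.sin(p[2])
out=[]
for n in("scene","top"):
    im=viewer.get_image(n);u=proj(im,[(540,0,30)])[0].astype(int)
    out.append(cv2.resize(im["color"][u[1]-60:u[1]+60,u[0]-80:u[0]+80,::-1],None,fx=2.4,fy=2.4,interpolation=2))
    for d in models.place_of(n,"jar"):
        e=np.array(d["position"]);q=e[:2]-p[:2]
        print(n,e.round(),"rack",np.round([c*q[0]+s*q[1],-s*q[0]+c*q[1]]),round(d["conf"],2))
cv2.imwrite(f"pics/{sys.argv[1]}.png",np.hstack(out))
E
python3 st.py; python3 look.py b1
```

```text
t 10.725 pos [461.8 -49.6 191.8] jawyaw -0.715 rackxy [-139.2  -63.7] F [ 0.35  0.98 -0.44] w 20.24373786954515
scene [422.  53.  -1.] rack [-200.   28.] 0.76
scene [481. -27.   4.] rack [-125.  -38.] 0.56
scene [ 571. -286.    1.] rack [  20. -271.] 0.4
```

View pics/b1.png

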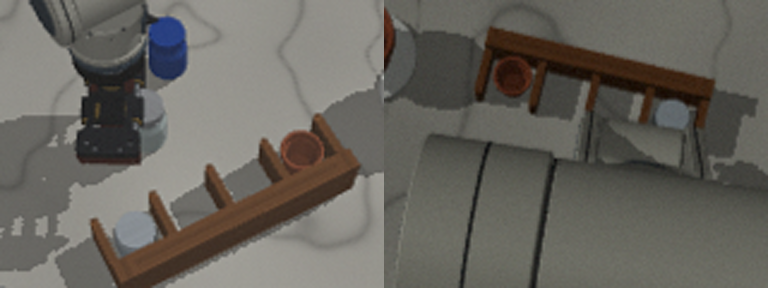

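The jar is riding in the fork at about (481,-27), as predicted. I'll continue.

Call:
apply_moves --commands '[[[0.004, 0.0045, 0, 0], [0.008, 0.009, 0, 0], [0.012, 0.0135, 0, 0], [0.016, 0.018, 0, 0], [0.02, 0.0225, 0, 0], [0.024, 0.027, 0, 0], [0.028, 0.0315, 0, 0], [0.032, 0.036, 0, 0]]]'

```text
t: 11.92
ee_pos: [493.8, -13.5, 191.9]
orientation: [1.713, 0.781, -1.713]
ft_force: [-0.7, 0.1, -0.6]
width: 20.0
```

Call:
apply_moves --commands '[[[0.004, 0.0045, 0, 0], [0.008, 0.009, 0, 0], [0.012, 0.0135, 0, 0], [0.016, 0.018, 0, 0], [0.019, 0.0215, 0, 0], [0.022, 0.0245, 0, 0], [0.022, 0.0245, 0, 0]]]'

```text
t: 12.8
ee_pos: [515.8, 10.9, 191.9]
orientation: [1.713, 0.782, -1.713]
ft_force: [-0.2, 0.3, -0.4]
width: 20.3
```

```bash
python3 st.py; python3 look.py b2
```

```text
t 12.8 pos [515.8  10.9 191.9] jawyaw -0.715 rackxy [-99.8   7.1] F [-0.15  0.26 -0.37] w 20.252900847096846
scene [534.  34.   6.] rack [-87.  34.] 0.49
scene [624.  82.   1.] rack [-10. 101.] 0.35
top [614.  16.   4.] rack [-5. 33.] 0.74
```

View pics/b2.png

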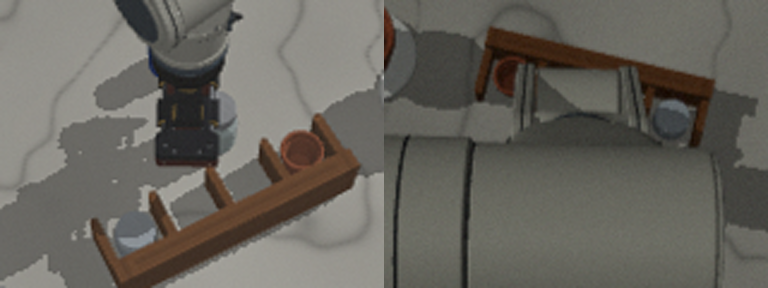

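The jar is staged at about (534,34), in front of gap_b. I'll back off, lift and turn the fork square to the rack.

Call:
apply_moves --commands '[[[-0.013, -0.015, 0, 0], [-0.02, -0.023, 0.03, 0], [-0.02, -0.023, 0.09, 0], [-0.02, -0.023, 0.12, 0], [-0.02, -0.023, 0.12, -0.18], [-0.025, 0, 0.12, -0.36], [-0.025, 0.034, 0.12, -0.54], [-0.025, 0.034, 0.12, -0.72]]]'

```text
t: 14.0
ee_pos: [489.5, 45.1, 311.7]
orientation: [2.153, 0.142, -2.154]
ft_force: [0.1, 0.1, -0.2]
width: 20.5
```

Call:
apply_moves --commands '[[[0, 0, 0, -0.18], [0, 0, 0, -0.357], [0, 0, 0, -0.357], [0, 0, 0, -0.357]]]'

```text
t: 14.5
ee_pos: [490.1, 44.1, 311.8]
orientation: [-2.106, 0.231, 2.107]
ft_force: [-0.2, 0.0, 1.2]
width: 19.9
```

```bash
python3 st.py; python3 look.py b3
```

```text
t 14.5 pos [490.1  44.1 311.8] jawyaw -1.789 rackxy [-132.2   33.9] F [-0.15  0.03  1.2 ] w 19.89727759816219
scene [538.  34.   6.] rack [-83.  35.] 0.95
scene [424.  52.   2.] rack [-199.   27.] 0.59
```

View pics/b3.png

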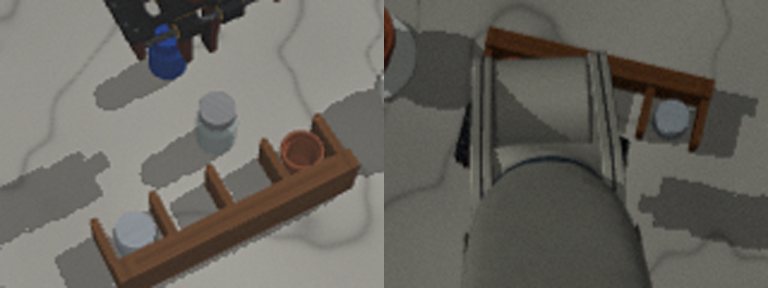

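Call:
apply_moves --commands '[[[0, 0.001, -0.05, 0], [0, 0.001, -0.09, 0], [0, 0.001, -0.11, 0], [0, 0.001, -0.12, 0], [0, 0.001, -0.12, 0]]]'

```text
t: 15.32
ee_pos: [490.5, 45.7, 191.6]
orientation: [-2.104, 0.233, 2.106]
ft_force: [0.5, -0.0, 0.7]
width: 19.9
```

```bash
python3 st.py; python3 look.py b4
```

```text
t 15.325 pos [490.5  45.7 191.6] jawyaw -1.792 rackxy [-132.1   35.5] F [ 0.47 -0.02  0.75] w 19.89380452560058
scene [534.  36.   4.] rack [-88.  35.] 0.78
scene [424.  55.   0.] rack [-199.   30.] 0.47
top [ 619. -128.   60.] rack [  32. -106.] 0.74
top [341. 461.   0.] rack [-369.  408.] 0.5
```

View pics/b4.png

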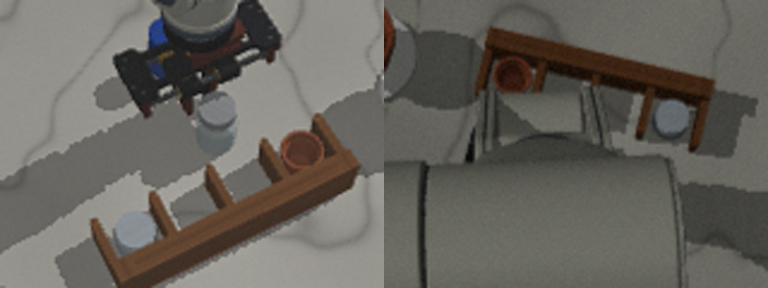

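The jar is upright at (216,120) in the scene half, square ahead of the fork. Now pushing along the rack's x.

Call:
apply_moves --commands '[[[0.0049, -0.0011, 0, 0], [0.0098, -0.0022, 0, 0], [0.0146, -0.0033, 0, 0], [0.0195, -0.0044, 0, 0], [0.0244, -0.0055, 0, 0], [0.0293, -0.0066, 0, 0], [0.0341, -0.0077, 0, 0], [0.039, -0.0088, 0, 0]]]'

```text
t: 16.52
ee_pos: [529.9, 36.8, 191.8]
orientation: [-2.104, 0.234, 2.104]
ft_force: [-0.7, -0.2, 0.4]
width: 19.8
```

Call:
apply_moves --commands '[[[0.0049, -0.0011, 0, 0], [0.0098, -0.0022, 0, 0], [0.0146, -0.0033, 0, 0], [0.0195, -0.0044, 0, 0], [0.0244, -0.0055, 0, 0], [0.0293, -0.0066, 0, 0], [0.0293, -0.0066, 0, 0]]]'

```text
t: 17.4
ee_pos: [559.4, 30.2, 191.9]
orientation: [-2.105, 0.234, 2.103]
ft_force: [-0.1, 0.4, -0.5]
width: 19.8
```

```bash
python3 st.py; python3 look.py b5
```

```text
t 17.4 pos [559.4  30.2 191.9] jawyaw -1.792 rackxy [-61.5  35.5] F [-0.11  0.36 -0.46] w 19.783035823431934
scene [424.  50.  -3.] rack [-198.   25.] 0.73
scene [591.  23.   5.] rack [-29.  36.] 0.64
scene [603. -49.   4.] rack [ -1. -32.] 0.33
scene [339. 466.   2.] rack [-372.  412.] 0.3
```

View pics/b5.png

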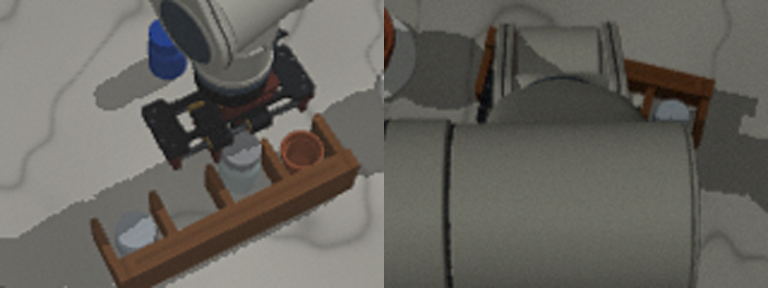

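The jar is inside the gap mouth and centred (rack y ≈ 35). I'll continue gently.

Call:
apply_moves --commands '[[[0.0039, -0.0009, 0, 0], [0.0078, -0.0018, 0, 0], [0.0117, -0.0026, 0, 0], [0.0156, -0.0035, 0, 0], [0.019, -0.0043, 0, 0], [0.0215, -0.0048, 0, 0], [0.0215, -0.0048, 0, 0]]]'

```text
t: 18.48
ee_pos: [580.6, 25.4, 191.9]
orientation: [-2.105, 0.234, 2.104]
ft_force: [-0.1, 0.4, 0.2]
width: 20.3
```

```bash
python3 st.py
```

```text
t 18.475 pos [580.6  25.4 191.9] jawyaw -1.792 rackxy [-39.7  35.5] F [-0.12  0.39  0.15] w 20.29952900875501
```

Call:
apply_moves --commands '[[[0.001, -0.0002, 0, 0], [0.002, -0.0004, 0, 0], [0.002, -0.0004, 0, 0]]]'

```text
t: 18.85
ee_pos: [582.3, 25.0, 191.9]
orientation: [-2.104, 0.234, 2.104]
ft_force: [-0.5, -0.2, 0.9]
width: 20.0
```

```bash
python3 st.py; python3 look.py b6
```

```text
t 18.85 pos [582.3  25.  191.9] jawyaw -1.792 rackxy [-38.   35.5] F [-0.51 -0.19  0.9 ] w 19.979843486549576
scene [612.  16.   3.] rack [-7. 33.] 0.73
scene [424.  56.  -2.] rack [-200.   30.] 0.49
scene [614. -17.  -1.] rack [2. 2.] 0.42
```

View pics/b6.png

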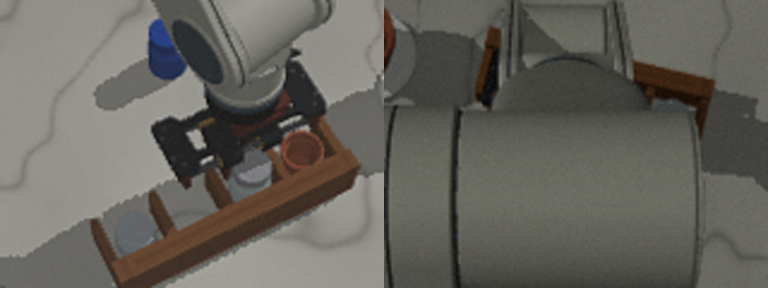

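No rail contact felt yet. I'll creep 1 mm at a time until the force rises.

Call:
apply_moves --commands '[[[0.001, -0.0002, 0, 0], [0.002, -0.0004, 0, 0], [0.002, -0.0004, 0, 0]]]'

```text
t: 19.42
ee_pos: [584.1, 24.7, 191.8]
orientation: [-2.103, 0.234, 2.106]
ft_force: [-3.1, 0.2, 2.0]
width: 20.3
```

```bash
python3 st.py
```

```text
t 19.425 pos [584.1  24.7 191.8] jawyaw -1.792 rackxy [-36.2  35.5] F [-3.09  0.19  2.03] w 20.282762866733957
```

Call:
apply_moves --commands '[[[0.001, -0.0002, 0, 0], [0.001, -0.0002, 0, 0]]]'

```text
t: 19.68
ee_pos: [584.5, 24.6, 191.7]
orientation: [-2.102, 0.234, 2.107]
ft_force: [-5.5, 2.5, 4.4]
width: 20.0
```

```bash
python3 st.py
```

```text
t 19.675 pos [584.5  24.6 191.7] jawyaw -1.792 rackxy [-35.8  35.6] F [-5.52  2.55  4.38] w 20.040596821873255
```

The force rose at rack x ≈ -36, where I predicted home contact (-35.8). I'll back straight out, then lift clear.

Call:
apply_moves --commands '[[[-0.003, 0.0007, 0, 0], [-0.01, 0.0022, 0, 0], [-0.025, 0.0055, 0, 0], [-0.039, 0.0088, 0, 0], [-0.039, 0.0088, 0.05, 0], [-0.039, 0.0088, 0.11, 0], [-0.1, 0.06, 0.16, 0], [-0.15, 0.11, 0.16, 0]]]'

```text
t: 20.68
ee_pos: [460.3, 110.2, 347.8]
orientation: [-2.107, 0.234, 2.098]
ft_force: [-0.3, 1.2, 0.3]
width: 20.1
```

Call:
apply_moves --commands '[[[-0.04, 0.05, 0, 0], [-0.08, 0.1, 0, 0], [-0.12, 0.15, 0, 0], [-0.15, 0.2, 0, 0], [-0.15, 0.25, 0, 0], [-0.15, 0.25, 0, 0]]]'

```text
t: 21.42
ee_pos: [322.8, 349.1, 345.1]
orientation: [-2.088, 0.193, 2.127]
ft_force: [0.3, -0.3, -1.0]
width: 19.8
```

```bash
python3 st.py; python3 look.py b7
python3 - <<'E'
from workcell import viewer, models
import numpy as np
for n in("scene","top"):
    viewer.get_image(n)
    for l in ("mister","saucer","pot","thumb_pot","tin","scoop","seed_tray"):
        print(n,l,[np.round(d["position"]).tolist() for d in models.place_of(n,l)[:1]])
E
```

```text
t 21.425 pos [322.8 349.1 345.1] jawyaw -1.772 rackxy [-362.3  294.7] F [ 0.3  -0.27 -0.98] w 19.79359305259177
scene [422.  52.   2.] rack [-200.   27.] 0.95
scene [615.  18.   3.] rack [-5. 36.] 0.87
top [ 315. -433.   -2.] rack [-199. -470.] 0.6
top [616.  15.  -0.] rack [-3. 33.] 0.59
top [417.  53.  -4.] rack [-205.   27.] 0.52
scene mister [[572.0, -285.0, -3.0]]
scene saucer [[660.0, 268.0, 0.0]]
scene pot [[659.0, 279.0, 12.0]]
scene thumb_pot [[628.0, 83.0, -1.0]]
scene tin [[582.0, -118.0, -1.0]]
scene scoop [[316.0, -439.0, 2.0]]
scene seed_tray [[340.0, 463.0, 2.0]]
top mister [[576.0, -283.0, -2.0]]
top saucer [[660.0, 269.0, -0.0]]
top pot [[662.0, 276.0, 8.0]]
top thumb_pot [[631.0, 83.0, -2.0]]
top tin [[577.0, -118.0, 3.0]]
top scoop [[628.0, 82.0, 0.0]]
top seed_tray [[603.0, -50.0, 2.0]]
```

View pics/b7.png

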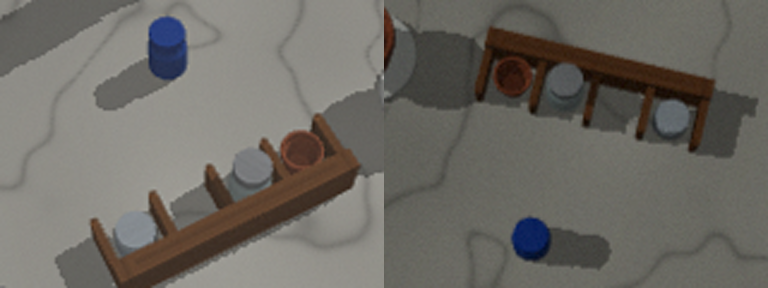

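The jar is upright against the rail in gap_b, the third gap from the mister (scene half (252,172), top half (566,82)). The arm is clear and nothing else has moved, so I'm handing in.

```bash
python3 -c "
from workcell import workorder; print(workorder.close_job())"
```

```text
the job is handed in; nothing more can be done
None
```

The jar is upright and home against the rail in the third gap from the misting bottle, and I've handed the job in; it reports no verdict. The last clock reading before hand-in was 21.4 s of the 67 s limit.

- **Rail:** the bottle stands at the rack's right end, so I slid one fingertip along the rail top from the right. It touched behind the first, second and third gaps (rail_d, rail_c, rail_b), with upward forces of about 14.5, 5.9 and 8.7 N.
- **Jar:** I pushed the clear jar near its foot, with the fingers set as a narrow fork. It went diagonally to the front of the third gap, then straight in. The force rose to about 6 N where I predicted it would meet the rail.
- **Jar position:** both cameras put the jar about 1 to 2 mm from the fully home point, and the networks are good to about 4 mm.
- **Everything else:** the bystanders were within a few mm of their starting readings, and the blue jar had not moved. The arm was clear of everything.
- **Checks that disagreed:** at the end the top camera's networks gave false positions for the scoop and seed tray, and one stray jar detection. The scene camera showed the scoop and tray unmoved.

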